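Find the case with the loose ball by rocking it

ROBOT

A 7-joint arm with a two-finger parallel gripper is mounted at the origin on a cart in front of the work surface, level with it; the furniture and walls round the work are solid. World frame = base frame: x ahead of the robot, y to its left, z up, the work surface at z = 0. Lengths are in m, angles in rad, forces in N, time in s.
With the tool pointing down it reaches from about 0.4 to 0.75 m from the base axis. Payload 19.5 kg.
Tool frame: the origin (TCP) lies on the centre line of the jaws, within the pads' length; the fingertips stand env.nose_length ahead of it and the grasp point (between the pads) lies 2 mm behind it (env.nose_length is the distance from the TCP to the fingertips, in m); x points along the fingers, y is the direction in which the jaws open and shut, and the axes are right-handed (so a half turn about x gives the same grasp; the last joint's range is limited). The gripper opens to 85 mm and grips with 20 to 120 N. Pads are 22 mm wide; open, the fingers measure 114 mm over their backs; the gripper's body (76 mm by 85 mm) begins 54 mm behind the grasp point. The pads swing forward as they close: fully open they stand 13 mm farther back than shut.
Start: joints at [1.232, 0.707, -0.028, 1.485, 0.022, 0.951, -0.075], TCP at [0.168, -0.55, 0.248] pointing down, gripper open.
Joint ranges: [-2.71, 2.71], [-0.32, 2.16], [-1.57, 1.52], [0, 2.45], [-1.46, 4.6], [0, 2.02], [-2.83, 2.83]. Speed limits (rad/s): [1.89, 1.89, 2.57, 2.57, 3.01, 3.01, 3.01].

INTERFACE

Orientations are given as a unit quaternion [x, y, z, w].
In Python, from bench import env gives the robot as it stands. The module is installed in compiled form; this text tells all that it offers.
- The arm moves only by the tool play_rows, never from a script. Its argument "rows" is text: rows parted by semicolons, each of 7 numbers parted by spaces: the shift along the tool's x, y, z in m, then the turn, a rotation vector about the tool's x, y, z in rad, then the opening, from 0 (shut) to 1 (fully open). A call has 1 to 12 rows; each row shifts and turns the pose as measured when the row begins, along the tool's axes as they then stand; what a row does not reach is not made up. A row lasts 1/10 s, in which the tool goes at most 50 mm and 8.59 degrees, less where a joint would pass 70% of its speed; a pose out of reach is approached as far as the arm can. A call with a gripper value outside its range is refused whole. The fingers move at their own pace and stop on an object; "squeeze" is the grip in N (left out, the last holds). Time passes only in rows, so rows that do not move let the fingers close. It gives the time, the measured TCP pose, the force and the opening at its end, in the units of the state.
- env.observe(): the state, without advancing time (a new reading comes with each control period).
- env.snapshot(name): name is "side" or "top"; returns a dict with "frame" (480x640x3 uint8, red, green, blue), "z_map" (480x640 float32, m along the optical axis (not along the pixel's ray), 0 where there is no reading), "intrinsics" (3x3 intrinsics, pixels), "xyz" and "attitude" of the camera in the world. Camera axes: x right, y up, looking along -z (the intrinsics and any distortion apply to the point x, -y, -z); pixel columns grow to the right and rows downward; lengths in m; the calibration is good to about 2 mm. A picture is of the moment at which its call begins.
- env.job_done(): hands the job in, once; it reports no verdict.
The state is a dict: "time_s": time; "joint_positions": joint angles; "joint_vel": joint speeds; "effort": joint torques, N m; "tool_pos": TCP position; "orientation": TCP orientation; "wrist_force": force on the tool from outside, world axes, zero at the start; "torque": the same for the moment, N m; "gripper_width": opening from 0.0 (shut) to 1.0 (fully open).
Only numpy, scipy, OpenCV 4.12 (cv2) and the standard library are available. Lean on these libraries where they do the work, as an engineer would, in place of code of your own. Each camera call takes 0.05 s, during which the arm holds its last target.

TASK

Three closed cases with carrying handles look alike, but in one of them the steel ball has come loose. Lift them by the handle one at a time and rock each end to end a few times (along its handle, both ends up in turn), putting a silent one back standing where it was, until you find the one that rattles. Hold that one out, level and still, over the middle of the parts box, with its underside about 15 cm above the worktop, and finish while still holding it there; leave the crucible, the wrench and the vial alone.

Things in the scene. Friction and masses are not known exactly. Their poses are not given: they have to be found in the camera images.
- case_a: left one (most +y) of three outwardly identical closed grey plastic cases, 120 mm long (x) x 72 wide (y) x 51 high, two small metal latches on the long side facing the robot (+y), lid shut for good. On the lid a black handle (see point). All in 0.38 to 0.55 kg; weight tells nothing. Origin: centre of the underside, z up; case and handle run along x, which points roughly to the robot's left.
- case_b: middle case, as case_a. Contents of the three: each holds a 0.13 kg steel piece, in two a disc sitting fast at the middle, in the third (any of them) a loose ball that rolls along x, up to 38 mm either side of the middle, once the case is tipped over about 12 degrees end to end, and stays at that end when the case is brought level again.
- case_c: right case (most -y), as case_a. How the loose ball shows: from end to end its weight shifts the moment on the gripper about the case's y axis by about 0.1 N m (case level), and it knocks on the end walls; the fast discs give no shift (under 0.02 N m). Nothing can be seen from outside.
- case_a_handle (a point): middle of the handle bar of case_a: straight bar 98 mm long (along the case's x), 16 mm thick (y, to grip across), 20 mm high, its middle 86 mm and top 96 mm above the case's underside; 25 mm gap between bar and lid, over the 64 mm between the end posts. Axes as the case's.
- case_b_handle (a point): middle of the handle bar of case_b, as case_a_handle
- case_c_handle (a point): middle of the handle bar of case_c, as case_a_handle
- parts_box: low parts box with a clear closed lid and three compartments, 112 x 150 mm, 38 mm high, fixed to the worktop to the right of the cases. Origin: centre of its underside, z up.
- crucible: small white ceramic crucible, 39 mm across, 28 mm high, nearer the robot than the parts box; bystander. Origin: centre of the underside.
- wrench: open-ended steel wrench, 32 x 152 x 7 mm, flat on the worktop behind the right-hand case; bystander. Origin: centre of the underside.
- vial: small glass sample vial with a screw cap, 24 mm across, 44 mm high, standing behind the cases, in front of the furnace; bystander. Origin: centre of the underside.

How it is judged:
On the way, in this order (a step that is already met when the one before it is completed fails the run):
1. the case with the loose ball is held clear of the worktop and rocked so that the ball runs to its +x end (((distance between ball_c0 and case_a below 0.06 m and height (world z) of case_a above 0.02 m and contact force between case_a and the fingers above 0.5 N and x of ball_c0 in the frame of case_a above 0.018 m) or (distance between ball_c0 and case_b below 0.06 m and height (world z) of case_b above 0.02 m and contact force between case_b and the fingers above 0.5 N and x of ball_c0 in the frame of case_b above 0.018 m) or (distance between ball_c0 and case_c below 0.06 m and height (world z) of case_c above 0.02 m and contact force between case_c and the fingers above 0.5 N and x of ball_c0 in the frame of case_c above 0.018 m))), for 0.02 s.
2. then, still held clear, rocked so that the ball runs to its -x end (((distance between ball_c0 and case_a below 0.06 m and height (world z) of case_a above 0.02 m and contact force between case_a and the fingers above 0.5 N and x of ball_c0 in the frame of case_a below -0.018 m) or (distance between ball_c0 and case_b below 0.06 m and height (world z) of case_b above 0.02 m and contact force between case_b and the fingers above 0.5 N and x of ball_c0 in the frame of case_b below -0.018 m) or (distance between ball_c0 and case_c below 0.06 m and height (world z) of case_c above 0.02 m and contact force between case_c and the fingers above 0.5 N and x of ball_c0 in the frame of case_c below -0.018 m))), for 0.02 s.
At the end, for the whole second after the job is handed in: The rattling case is in the fingers, centre within 5 cm (level) of the parts box's middle, underside 9 to 22 cm above the worktop, tilt under 0.2 rad, slower than 5 cm/s; the other two stand upright (tilt under 0.1 rad), within 6 cm of where they stood, untouched by the robot (((distance between ball_c0 and case_a below 0.06 m and horizontal distance between case_a and parts_box below 0.05 m and height (world z) of case_a between 0.09 and 0.22 m and angle between case_a's own z axis and vertical below 0.2 rad and linear speed of case_a below 0.05 m/s and contact force between case_a and the fingers above 1 N and height (world z) of case_b between -0.01 and 0.01 m and angle between each of case_b, case_c's own z axis and vertical below 0.1 rad and distance of each of case_b, case_c from where it was at the start of the episode below 0.06 m and contact force between each of case_b, case_c and the arm below 0.2 N and height (world z) of case_c between -0.01 and 0.01 m) or (distance between ball_c0 and case_b below 0.06 m and horizontal distance between case_b and parts_box below 0.05 m and height (world z) of case_b between 0.09 and 0.22 m and angle between case_b's own z axis and vertical below 0.2 rad and linear speed of case_b below 0.05 m/s and contact force between case_b and the fingers above 1 N and height (world z) of case_a between -0.01 and 0.01 m and angle between each of case_a, case_c's own z axis and vertical below 0.1 rad and distance of each of case_a, case_c from where it was at the start of the episode below 0.06 m and contact force between each of case_a, case_c and the arm below 0.2 N and height (world z) of case_c between -0.01 and 0.01 m) or (distance between ball_c0 and case_c below 0.06 m and horizontal distance between case_c and parts_box below 0.05 m and height (world z) of case_c between 0.09 and 0.22 m and angle between case_c's own z axis and vertical below 0.2 rad and linear speed of case_c below 0.05 m/s and contact force between case_c and the fingers above 1 N and height (world z) of case_a between -0.01 and 0.01 m and angle between each of case_a, case_b's own z axis and vertical below 0.1 rad and distance of each of case_a, case_b from where it was at the start of the episode below 0.06 m and contact force between each of case_a, case_b and the arm below 0.2 N and height (world z) of case_b between -0.01 and 0.01 m))); the arm keeps its last pose, push and grip.
It fails at once if the crucible, the wrench or the vial was pushed more than 3 cm (distance of any of crucible, wrench, vial from where it was at the start of the episode above 0.03 m).
It also fails if it takes over 72 s, if anything falls off the work surface, if the arm or the gripper's body presses on something with over 40 N, if the wrist force passes 120 N, or if a joint passes its speed limit or range.

## Working session

There is one attempt and no reset: what is moved stays moved. The work goes in short steps, Python scripts to look and compute and a tool call to move; the robot and the scene stay as the last step left them, time stands still between calls to the robot, and variables do not carry over. Pictures are saved under pics/ and viewed, and the job is handed in when it is done.

Besides the shell and the picture viewer there is one more tool, called after "Call:" in YAML: its name, and indented under it one key for each argument. play_rows: Moves the arm, as the interface text tells. Its arguments: {"type":"object","properties":{"rows":{"type":"string"},"squeeze":{"type":"number"}},"required":["rows"]}

```bash
mkdir -p pics; ls; python3 - <<'E'
from bench import env
import cv2,numpy as np
s=env.observe()
for k,v in s.items(): print(k,np.round(v,4))
print(env.nose_length)
for n in("side","top"):
    r=env.snapshot(n); cv2.imwrite(f"pics/{n}0.png",r["frame"][:,:,::-1]); np.savez(f"{n}0.npz",**r)
    print(n,r["intrinsics"],r["xyz"],r["attitude"])
E
```

```text
pics
time_s 0.0
joint_positions [ 1.2323  0.7071 -0.0276  1.485   0.022   0.9509 -0.0755]
joint_vel [ 0.0003  0.0004  0.0011  0.0008 -0.0011 -0.0009 -0.0016]
effort [-2.00000e-04 -8.83222e+01  1.23480e+00 -2.36172e+01  1.70000e-02
  6.50000e-03  0.00000e+00]
tool_pos [ 0.1681 -0.5496  0.2478]
orientation [-0.6993 -0.105   0.6994 -0.1042]
wrist_force [ 0.1826 -0.4906  0.4734]
torque [-0.0342  0.041   0.0044]
gripper_width 1.0008
0.017
side [[477.37892664   0.         316.40623583]
 [  0.         477.37892664 235.68406671]
 [  0.           0.           1.        ]] [0.20117969 0.7022493  0.48415916] [-0.11351945  0.50905484  0.83788635 -0.16100611]
top [[491.08075791   0.         323.29400721]
 [  0.         491.08075791 245.47416494]
 [  0.           0.           1.        ]] [ 0.34138297 -0.0419567   1.03133902] [-0.07673705  0.06213231  0.70540664 -0.70189206]
```

View pics/side0.png

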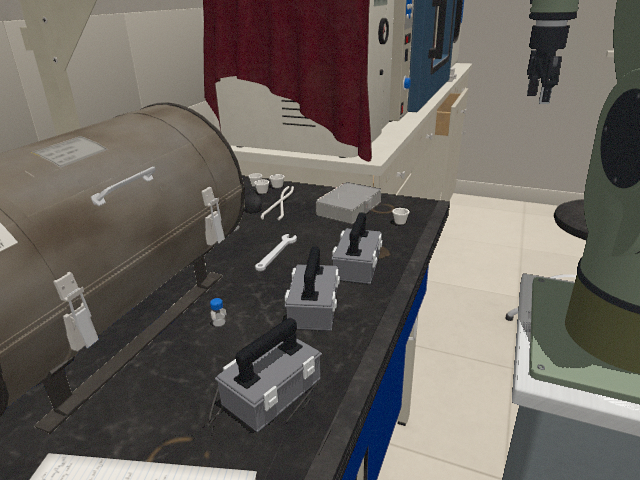

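View pics/top0.png

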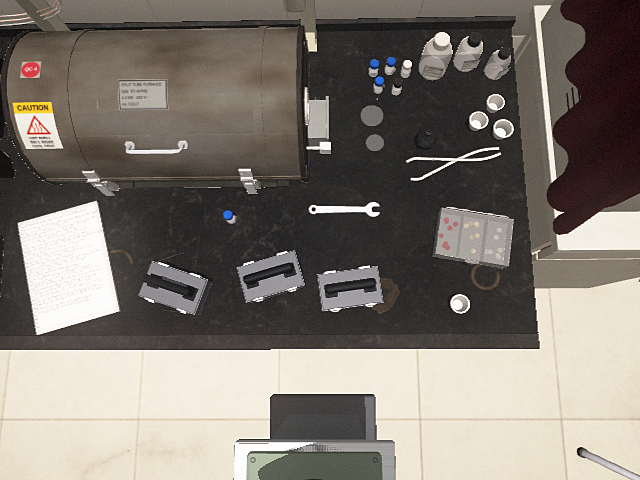

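The top view shows three cases, handles at about (174,286), (270,270), (350,287). The parts box is at (473,237), the crucible at (460,303), the wrench at (345,210) and the vial at (229,216). Next I'll localise them with the depth map.

```bash
cat > h.py <<'E'
import numpy as np,cv2
from scipy.spatial.transform import Rotation as R
def cloud(r):
    K=r["intrinsics"];z=r["z_map"].astype(float);v,u=np.mgrid[0:480,0:640]
    p=np.stack([(u-K[0,2])/K[0,0]*z,-(v-K[1,2])/K[1,1]*z,-z],-1)
    P=p@R.from_quat(r["attitude"]).as_matrix().T+r["xyz"]
    P[z==0]=np.nan
    return P
def fit(Q):
    q=Q[:,:2].astype(np.float32);(c,s,a)=cv2.minAreaRect(q)
    b=cv2.boxPoints((c,s,a));e=[b[1]-b[0],b[2]-b[1]];e=max(e,key=np.linalg.norm)
    ang=np.degrees(np.arctan2(e[1],e[0]))%180
    return np.round(c,4),np.round(s,4),round(float(ang),1),len(Q),np.round(np.median(Q[:,2]),4)
E
python3 - <<'E'
from h import *
T=cloud(np.load("top0.npz"));S=cloud(np.load("side0.npz"))
print("table",np.nanmedian(T[310:330,200:400,2]))
def reg(P,box,lo,hi):
    Q=P[box[1]:box[3],box[0]:box[2]].reshape(-1,3);return Q[(Q[:,2]>lo)&(Q[:,2]<hi)]
for n,b in dict(a=(130,250,220,325),b=(226,240,312,310),c=(312,255,395,320)).items():
    h=reg(T,b,.085,.105);print(n,"handle",*fit(h))
    h=reg(T,b,.040,.06);print(n,"lid",*fit(h))
    c=fit(reg(T,b,.085,.105))[0]
    Q=S.reshape(-1,3);m=(Q[:,2]>.085)&(Q[:,2]<.105)&(np.linalg.norm(Q[:,:2]-c,axis=1)<.075);print("  side",*fit(Q[m]))
for n,b in dict(box=(425,195,525,280),cruc=(440,285,480,320),wr=(300,195,390,225),vial=(215,205,240,228)).items():
    print(n,*fit(reg(T,b,.004 if n=="wr" else .015,.08)))
# obstacles: furnace front
Q=T.reshape(-1,3);m=(Q[:,2]>.05)&(Q[:,1]>-.05)&(Q[:,1]<.6)&(Q[:,0]>.55)
print("furnace min x by height",[(h,np.round(np.nanpercentile(Q[m&(Q[:,2]>h)][:,0],1),3)) for h in(.05,.1,.2,.3)], np.nanmax(Q[m][:,2]), np.nanpercentile(Q[m&(Q[:,2]>.15)][:,1],1))
E
```

```text
table 1.2866790763732538e-05
a handle [0.4537 0.282 ] [0.0978 0.0157] 71.7 421 0.0949
a lid [0.4529 0.2828] [0.1248 0.081 ] 71.3 1903 0.0509
  side [0.4543 0.286 ] [0.0974 0.0164] 71.5 919 0.0945
b handle [0.476  0.0853] [0.0165 0.0978] 106.2 430 0.0949
b lid [0.4754 0.0853] [0.0821 0.124 ] 106.5 1871 0.0509
  side [0.4767 0.0885] [0.016  0.0998] 106.2 358 0.0952
c handle [ 0.4504 -0.0753] [0.0161 0.0973] 97.8 426 0.0954
c lid [ 0.4497 -0.075 ] [0.0821 0.1238] 98.0 1939 0.0511
  side [ 0.4511 -0.0707] [0.0164 0.0984] 97.5 245 0.0949
box [ 0.5567 -0.333 ] [0.1511 0.1117] 79.7 3823 0.0368
cruc [ 0.4198 -0.2978] [0.0377 0.0373] 44.8 167 0.0266
wr [ 0.6283 -0.0665] [0.1916 0.063 ] 85.7 509 0.0071
vial [0.6057 0.178 ] [0.0202 0.0184] 39.3 84 0.0426
furnace min x by height [(0.05, np.float64(0.639)), (0.1, np.float64(0.638)), (0.2, np.float64(0.645)), (0.3, np.float64(0.711))] 0.5583653714067857 0.007700189312598903
```

```bash
cat >> h.py <<'E'
def tgt(ang,flip=1):
    # tool x down, tool z along flip*case x
    a=np.radians(ang);x=np.array([0,0,-1.]);z=flip*np.array([np.cos(a),np.sin(a),0]);y=np.cross(z,x)
    return R.from_matrix(np.stack([x,y,z],1))
def go(env,p,Rt):
    s=env.observe();R0=R.from_quat(s["orientation"]);d=np.array(p)-s["tool_pos"]
    rv=(R0.inv()*Rt).as_rotvec()
    print("t",round(s["time_s"],2),"pos",np.round(s["tool_pos"],4),"turn(tool)",np.round(rv,4),"shift before turn",np.round(R0.inv().apply(d),4),"after turn",np.round(Rt.inv().apply(d),4))
    print("F",np.round(s["wrist_force"],2),"M",np.round(s["torque"],3),"q",np.round(s["joint_positions"],3),"w",round(s["gripper_width"],3))
E
python3 - <<'E'
from h import *
from bench import env
print(R.from_quat(env.observe()["orientation"]).as_matrix().round(3))
for f in(1,-1): go(env,[.4505,-.074,.20],tgt(97.8,f))
E
```

```text
[[-0.     0.292 -0.956]
 [ 0.001 -0.956 -0.292]
 [-1.    -0.001  0.   ]]
t 0.1 pos [ 0.1681 -0.5497  0.2479] turn(tool) [1.7314e+00 9.0000e-04 7.0000e-04] shift before turn [ 0.0482 -0.3722 -0.4091] after turn [ 0.0479 -0.3443  0.4329]
F [-0.14 -0.35 -0.34] M [0.03  0.033 0.031] q [ 1.232  0.707 -0.028  1.485  0.022  0.951 -0.076] w 0.999
t 0.1 pos [ 0.1681 -0.5497  0.2479] turn(tool) [-1.4102e+00 -7.0000e-04  8.0000e-04] shift before turn [ 0.0482 -0.3722 -0.4091] after turn [ 0.0479  0.3443 -0.4329]
F [-0.14 -0.35 -0.34] M [0.03  0.033 0.031] q [ 1.232  0.707 -0.028  1.485  0.022  0.951 -0.076] w 0.999
```

```bash
cat >> h.py <<'E'
from scipy.linalg import logm
def tw(env,p,Rt,n):
    s=env.observe();T=lambda q,r:np.block([[r.as_matrix(),np.array(q).reshape(3,1)],[np.zeros((1,3)),1]])
    L=np.real(logm(np.linalg.inv(T(s["tool_pos"],R.from_quat(s["orientation"])))@T(p,Rt)))
    print("twist/row",np.round(L[:3,3]/n,4),np.round(np.array([L[2,1],L[0,2],L[1,0]])/n,4), "speed",np.linalg.norm(L[:3,3]/n))
E
python3 - <<'E'
from h import *
from bench import env
tw(env,[.4505,-.074,.22],tgt(97.8,-1),14)
E
```

```text
twist/row [ 0.002  -0.0014 -0.043 ] [-1.007e-01 -0.000e+00  1.000e-04] speed 0.04303245905512935
```

Call:
play_rows:
  rows: "0.002 -0.0014 -0.043 -0.1 0 0 1;0.002 -0.0014 -0.043 -0.1 0 0 1;0.002 -0.0014 -0.043 -0.1 0 0 1;0.002 -0.0014 -0.043 -0.1 0 0 1;0.002 -0.0014 -0.043 -0.1 0 0 1;0.002 -0.0014 -0.043 -0.1 0 0 1;0.002 -0.0014 -0.043 -0.1 0 0 1;0.002 -0.0014 -0.043 -0.1 0 0 1;0.002 -0.0014 -0.043 -0.1 0 0 1;0.002 -0.0014 -0.043 -0.1 0 0 1"

```text
time_s: 1.1
tool_pos: [0.4642, -0.2496, 0.2236]
orientation: [-0.557, -0.437, 0.558, -0.434]
wrist_force: [0.6, -0.3, 1.1]
gripper_width: 0.995
```

```bash
python3 - <<'E'
from h import *
from bench import env
go(env,[.4505,-.074,.2],tgt(97.8,-1));tw(env,[.4505,-.074,.2],tgt(97.8,-1),6)
E
```

```text
t 1.1 pos [ 0.4642 -0.2496  0.2236] turn(tool) [-0.3816 -0.0017  0.0046] shift before turn [ 0.024  -0.0558 -0.167 ] after turn [ 0.0236  0.0103 -0.1758]
F [ 0.62 -0.3   1.14] M [-0.049 -0.07  -0.049] q [ 0.574  0.676 -0.258  1.686  0.222  0.813 -0.03 ] w 0.995
twist/row [ 0.004  -0.0039 -0.0293] [-0.0636 -0.0003  0.0008] speed 0.029796931382328796
```

Call:
play_rows:
  rows: "0.004 -0.004 -0.03 -0.065 0 0 1;0.004 -0.004 -0.03 -0.065 0 0 1;0.004 -0.004 -0.03 -0.065 0 0 1;0.004 -0.004 -0.03 -0.065 0 0 1;0.004 -0.004 -0.03 -0.065 0 0 1;0.004 -0.004 -0.02 -0.05 0 0 1;0 0 0 0 0 0 1"

```text
time_s: 1.8
tool_pos: [0.4542, -0.0664, 0.1982]
orientation: [0.459, 0.541, -0.459, 0.535]
wrist_force: [0.5, -1.3, -0.7]
gripper_width: 0.999
```

```bash
python3 - <<'E'
from h import *
from bench import env
go(env,[.4505,-.074,.083],tgt(97.8,-1))
E
```

```text
t 1.8 pos [ 0.4542 -0.0664  0.1982] turn(tool) [ 0.022  -0.0062  0.0048] shift before turn [ 0.1152 -0.0043  0.0077] after turn [ 0.1152 -0.0047  0.007 ]
F [ 0.5  -1.3  -0.71] M [-0.091 -0.094 -0.01 ] q [ 0.266  0.636 -0.321  1.947  0.322  0.614 -0.105] w 0.999
```

Call:
play_rows:
  rows: "0 -0.004 0.007 0.022 -0.006 0.005 1;0.03 0 0 0 0 0 1;0.03 0 0 0 0 0 1;0.025 0 0 0 0 0 1;0.015 0 0 0 0 0 1;0.01 0 0 0 0 0 1;0 0 0 0 0 0 1"

```text
time_s: 2.5
tool_pos: [0.4515, -0.0836, 0.0847]
orientation: [0.47, 0.526, -0.471, 0.53]
wrist_force: [-0.6, 0.0, 1.0]
gripper_width: 0.998
```

```bash
python3 - <<'E'
from h import *
from bench import env
go(env,[.4505,-.074,.083],tgt(97.8,-1))
r=env.snapshot("side");cv2.imwrite("pics/s1.png",cv2.resize(r["frame"][180:330,240:440,::-1],(800,600)))
E
```

```text
t 2.5 pos [ 0.4515 -0.0836  0.0847] turn(tool) [-0.0212  0.0062 -0.0031] shift before turn [ 0.0016  0.0001 -0.0097] after turn [ 0.0017  0.0003 -0.0097]
F [-0.56  0.02  1.05] M [ 0.016  0.005 -0.029] q [ 0.189  0.844 -0.141  2.061  0.441  0.261 -0.217] w 0.998
```

View pics/s1.png

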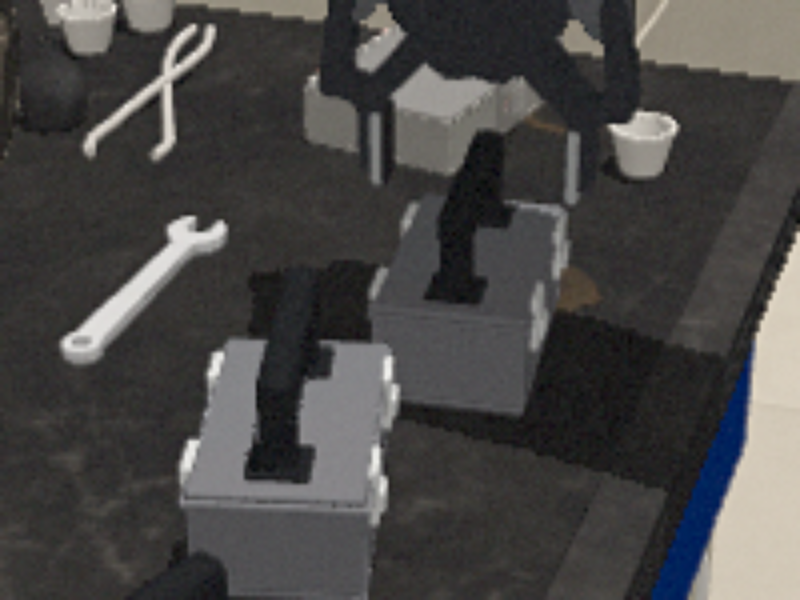

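The open fingers straddle case C's handle, at about (375,170) and (572,180) in the crop. I'll centre and close.

Call:
play_rows:
  rows: "0.002 0 -0.009 -0.02 0.006 -0.003 1;0 0 0 0 0 0 1;0 0 0 0 0 0 0.5;0 0 0 0 0 0 0.1;0 0 0 0 0 0 0;0 0 0 0 0 0 0;0 0 0 0 0 0 0;0 0 0 0 0 0 0"
  squeeze: 90

```text
time_s: 3.35
tool_pos: [0.4514, -0.0756, 0.0854]
orientation: [0.466, 0.531, -0.465, 0.533]
wrist_force: [-0.4, 0.5, -2.1]
gripper_width: 0.169
```

```bash
python3 - <<'E'
from h import *
from bench import env
go(env,[.4505,-.074,.083],tgt(97.8,-1))
E
```

```text
t 3.35 pos [ 0.4514 -0.0756  0.0854] turn(tool) [-0.0029  0.0014 -0.0037] shift before turn [ 0.0024 -0.0007 -0.0017] after turn [ 0.0024 -0.0006 -0.0017]
F [-0.43  0.5  -2.09] M [ 0.032 -0.125  0.008] q [ 0.178  0.842 -0.147  2.065  0.442  0.26  -0.216] w 0.169
```

Gripped. Lifting.

Call:
play_rows:
  rows: "-0.01 0 0 0 0 0 0;-0.02 0 0 0 0 0 0;-0.025 0 0 0 0 0 0;-0.025 0 0 0 0 0 0;-0.025 0 0 0 0 0 0;-0.015 0 0 0 0 0 0;0 0 0 0 0 0 0;0 0 0 0 0 0 0;0 0 0 0 0 0 0"

```text
time_s: 4.25
tool_pos: [0.4488, -0.0753, 0.2125]
orientation: [0.465, 0.532, -0.466, 0.533]
wrist_force: [0.5, 0.0, -3.7]
gripper_width: 0.168
```

```bash
python3 - <<'E'
from h import *
from bench import env
go(env,[.4505,-.074,.2],tgt(97.8,-1))
r=env.snapshot("side");cv2.imwrite("pics/s2.png",r["frame"][:,:,::-1])
E
```

```text
t 4.25 pos [ 0.4488 -0.0753  0.2125] turn(tool) [-0.0019  0.0013 -0.0002] shift before turn [ 0.0125  0.0019 -0.0011] after turn [ 0.0125  0.0019 -0.001 ]
F [ 0.52  0.01 -3.7 ] M [-0.016  0.017  0.039] q [ 0.292  0.605 -0.333  1.947  0.319  0.639 -0.11 ] w 0.168
```

View pics/s2.png

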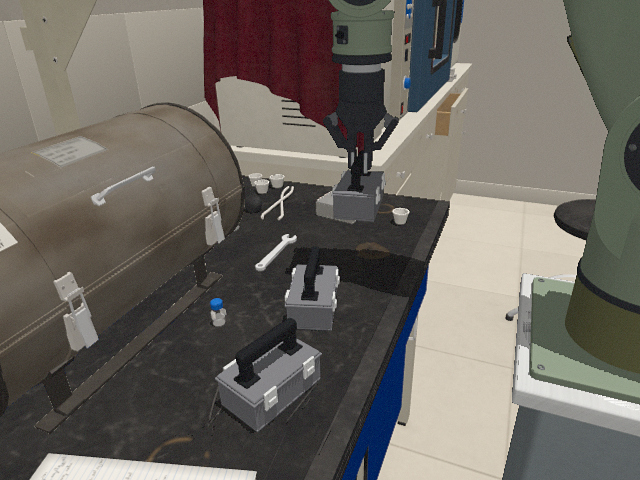

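Case C (at (358,195)) hangs level and clear. Tip the +x end down, then back to level.

Call:
play_rows:
  rows: "0 0 0 0 -0.1 0 0;0 0 0 0 -0.12 0 0;0 0 0 0 -0.12 0 0;0 0 0 0 -0.1 0 0;0 0 0 0 0 0 0;0 0 0 0 0 0 0;0 0 0 0 0 0 0;0 0 0 0 0 0 0"

```text
time_s: 5.1
tool_pos: [0.4474, -0.0769, 0.208]
orientation: [0.358, 0.412, -0.554, 0.629]
wrist_force: [0.3, 0.3, -4.4]
gripper_width: 0.169
```

```bash
python3 - <<'E'
from h import *
from bench import env
go(env,[.4488,-.0753,.2125],tgt(97.8,-1))
E
```

```text
t 5.1 pos [ 0.4474 -0.0769  0.208 ] turn(tool) [-0.0039  0.4161  0.0086] shift before turn [-0.0047  0.0016  0.0005] after turn [-0.0045  0.0016 -0.0014]
F [ 0.3   0.34 -4.35] M [0.783 0.093 0.015] q [-0.228  0.631  0.105  2.056  0.685  0.58  -0.612] w 0.169
```

Call:
play_rows:
  rows: "0 0 0 0 0.1 0 0;0 0 0 0 0.12 0 0;0 0 0 0 0.1 0 0;0 0 0 0 0.09 0 0;0 0 0 0 0 0 0;0 0 0 0 0 0 0;0 0 0 0 0 0 0;0 0 0 0 0 0 0"

```text
time_s: 5.9
tool_pos: [0.4469, -0.0817, 0.2094]
orientation: [0.466, 0.529, -0.471, 0.53]
wrist_force: [0.3, 0.0, -4.3]
gripper_width: 0.171
```

```bash
python3 - <<'E'
from h import *
from bench import env
go(env,[.4488,-.0753,.2125],tgt(97.8,-1))
E
```

```text
t 5.9 pos [ 0.4469 -0.0817  0.2094] turn(tool) [-0.0146  0.0069  0.004 ] shift before turn [-0.0032  0.0026 -0.0061] after turn [-0.0031  0.0027 -0.006 ]
F [ 0.28  0.02 -4.35] M [-0.023 -0.046 -0.023] q [ 0.292  0.609 -0.317  1.952  0.32   0.631 -0.11 ] w 0.171
```

Call:
play_rows:
  rows: "0 0 0 0 0.1 0 0;0 0 0 0 0.12 0 0;0 0 0 0 0.12 0 0;0 0 0 0 0.1 0 0;0 0 0 0 0 0 0;0 0 0 0 0 0 0;0 0 0 0 0 0 0;0 0 0 0 0 0 0"

```text
time_s: 6.7
tool_pos: [0.448, -0.0729, 0.2098]
orientation: [0.552, 0.638, -0.353, 0.405]
wrist_force: [-0.6, 0.4, -3.5]
gripper_width: 0.173
```

```bash
python3 - <<'E'
from h import *
from bench import env
go(env,[.4488,-.0753,.2125],tgt(97.8,-1))
E
```

```text
t 6.7 pos [ 0.448  -0.0729  0.2098] turn(tool) [ 0.0054 -0.4369  0.0048] shift before turn [-0.0035  0.0005  0.0011] after turn [-0.0027  0.0005  0.0024]
F [-0.63  0.4  -3.45] M [-0.82  -0.116 -0.   ] q [ 0.69   0.769 -0.664  1.809  0.036  0.818  0.262] w 0.173
```

Call:
play_rows:
  rows: "0 0 0 0 -0.1 0 0;0 0 0 0 -0.12 0 0;0 0 0 0 -0.12 0 0;0 0 0 0 -0.1 0 0;0 0 0 0 0 0 0;0 0 0 0 0 0 0;0 0 0 0 0 0 0;0 0 0 0 0 0 0"

```text
time_s: 7.5
tool_pos: [0.4489, -0.0691, 0.2126]
orientation: [0.458, 0.53, -0.464, 0.542]
wrist_force: [0.0, 0.2, -3.3]
gripper_width: 0.171
```

```bash
python3 - <<'E'
from h import *
from bench import env
go(env,[.4488,-.0753,.2125],tgt(97.8,-1))
E
```

```text
t 7.5 pos [ 0.4489 -0.0691  0.2126] turn(tool) [ 0.0136  0.0177 -0.0042] shift before turn [ 0.0002 -0.001   0.0061] after turn [ 0.0001 -0.0009  0.0061]
F [ 0.02  0.18 -3.28] M [0.062 0.015 0.006] q [ 0.255  0.599 -0.308  1.959  0.327  0.625 -0.12 ] w 0.171
```

Suggestive but noisy, so I'll average readings at level in each state (currently ball, if loose, at −x).

```bash
cat >> h.py <<'E'
def avg(env,ang,n=14):
    M=[];X=[]
    for i in range(n):
        env.snapshot("top");s=env.observe();M.append(s["torque"]);X.append((R.from_quat(s["orientation"]).inv()*tgt(ang,-1)).as_rotvec()[1])
    M=np.array(M);a=np.radians(ang);cy=np.array([-np.sin(a),np.cos(a),0])  # case y
    m=M@cy;k=1.93
    t=np.array(X)  # turn needed about tool y (tool y = ? -> tilt), M_x = +k*t for +x-down
    print("case-y moment mean",m.mean().round(4),"+-",(m.std()/n**.5).round(4),"sd",m.std().round(3),"tilt needed",t.mean().round(4),"corrected",(m.mean()+k*t.mean()).round(4),"t",round(s["time_s"],2))
E
python3 - <<'E'
from h import *
from bench import env
avg(env,97.8)
E
```

```text
case-y moment mean -0.0531 +- 0.0079 sd 0.03 tilt needed 0.0189 corrected -0.0167 t 8.2
```

Call:
play_rows:
  rows: "0 0 0 0 -0.12 0 0;0 0 0 0 -0.12 0 0;0 0 0 0 -0.12 0 0;0 0 0 0 -0.1 0 0;0 0 0 0 0 0 0;0 0 0 0 0 0 0;0 0 0 0 0.12 0 0;0 0 0 0 0.12 0 0;0 0 0 0 0.1 0 0;0 0 0 0 0.08 0 0;0 0 0 0 0 0 0;0 0 0 0 0 0 0"

```text
time_s: 9.4
tool_pos: [0.4499, -0.0731, 0.2142]
orientation: [0.46, 0.524, -0.467, 0.544]
wrist_force: [0.5, -0.4, -4.0]
gripper_width: 0.166
```

```bash
python3 - <<'E'
from h import *
from bench import env
go(env,[.4488,-.0753,.2125],tgt(97.8,-1))
avg(env,97.8)
E
```

```text
t 9.4 pos [ 0.4499 -0.0731  0.2142] turn(tool) [ 0.0051  0.0279 -0.0104] shift before turn [ 0.0017 -0.0014  0.002 ] after turn [ 0.0017 -0.0014  0.002 ]
F [ 0.48 -0.37 -4.04] M [ 0.     0.058 -0.021] q [ 0.248  0.594 -0.291  1.96   0.327  0.618 -0.122] w 0.166
case-y moment mean -0.0004 +- 0.0082 sd 0.031 tilt needed 0.0279 corrected 0.0534 t 10.1
```

Call:
play_rows:
  rows: "0 0 0 0.005 0.028 -0.01 0;0 0 0 0 0 0 0;0 0 0 0 0 0 0"

```text
time_s: 10.4
tool_pos: [0.45, -0.0717, 0.2138]
orientation: [0.464, 0.534, -0.464, 0.533]
wrist_force: [-0.2, 0.3, -5.1]
gripper_width: 0.171
```

```bash
python3 - <<'E'
from h import *
from bench import env
avg(env,97.8,20)
E
```

```text
case-y moment mean 0.0501 +- 0.0063 sd 0.028 tilt needed -0.0009 corrected 0.0482 t 11.4
```

Call:
play_rows:
  rows: "0 0 0 0 0.12 0 0;0 0 0 0 0.12 0 0;0 0 0 0 0.12 0 0;0 0 0 0 0.1 0 0;0 0 0 0 0 0 0;0 0 0 0 0 0 0;0 0 0 0 -0.12 0 0;0 0 0 0 -0.12 0 0;0 0 0 0 -0.12 0 0;0 0 0 0 -0.08 0 0;0 0 0 0 0 0 0;0 0 0 0 0 0 0"

```text
time_s: 12.6
tool_pos: [0.4521, -0.0656, 0.2184]
orientation: [0.467, 0.537, -0.453, 0.537]
wrist_force: [-0.4, -0.5, -4.0]
gripper_width: 0.17
```

```bash
python3 - <<'E'
from h import *
from bench import env
go(env,[.4488,-.0753,.2125],tgt(97.8,-1))
E
```

```text
t 12.6 pos [ 0.4521 -0.0656  0.2184] turn(tool) [ 0.017  -0.0132 -0.0144] shift before turn [ 0.0057 -0.0048  0.0092] after turn [ 0.0059 -0.0046  0.0092]
F [-0.38 -0.54 -4.02] M [-0.024  0.017 -0.024] q [ 0.28   0.594 -0.33   1.943  0.283  0.637 -0.071] w 0.17
```

Call:
play_rows:
  rows: "0 0 0 0.017 -0.013 -0.014 0;0 0 0 0 0 0 0;0 0 0 0 0 0 0"

```text
time_s: 12.9
tool_pos: [0.452, -0.0667, 0.2182]
orientation: [0.466, 0.533, -0.466, 0.531]
wrist_force: [0.1, 0.4, -4.5]
gripper_width: 0.169
```

```bash
python3 - <<'E'
from h import *
from bench import env
avg(env,97.8,20)
E
```

```text
case-y moment mean -0.0361 +- 0.0065 sd 0.029 tilt needed -0.0019 corrected -0.0399 t 13.9
```

Moment at level is +0.048 with the +x end last down and −0.040 with the −x end last down. That is a shift of about 0.09 N·m, so case C rattles. Checking clearance at the target and the grip.

```bash
python3 - <<'E'
from h import *
from bench import env
T=cloud(np.load("top0.npz"));S=cloud(np.load("side0.npz"))
for P in(T,S):
    Q=P.reshape(-1,3);m=(Q[:,2]>.07)&(Q[:,2]<.8)&(Q[:,0]>.3)&(Q[:,0]<.9)&(Q[:,1]<-.2)&(Q[:,1]>-.7);Q=Q[m]
    d=np.linalg.norm(Q[:,:2]-[.557,-.333],axis=1);i=np.argsort(d)[:3];print(len(Q),Q[i].round(3),"max y",Q[:,1].max())
r=env.snapshot("side");cv2.imwrite("pics/s3.png",cv2.resize(r["frame"][90:270,270:510,::-1],(800,600)))
Rt=tgt(97.8-22,-1);p=[.5567,-.333,.236]
go(env,p,Rt);tw(env,p,Rt,14)
E
```

```text
18444 [[ 0.601 -0.447  0.131]
 [ 0.606 -0.448  0.136]
 [ 0.604 -0.448  0.129]] max y -0.4296585603936219
20276 [[ 0.608 -0.441  0.147]
 [ 0.606 -0.443  0.152]
 [ 0.609 -0.442  0.139]] max y -0.4224991489097737
t 13.95 pos [ 0.452  -0.0661  0.2184] turn(tool) [ 0.3811 -0.0016  0.0012] shift before turn [-0.0181  0.0683  0.2784] after turn [-0.0176  0.167   0.2331]
F [ 0.63  0.01 -4.67] M [ 0.004 -0.016 -0.049] q [ 0.262  0.596 -0.314  1.932  0.285  0.657 -0.095] w 0.171
twist/row [-0.0013  0.0086  0.0187] [ 0.0272 -0.0001  0.0001] speed 0.020640167519766894
```

View pics/s3.png

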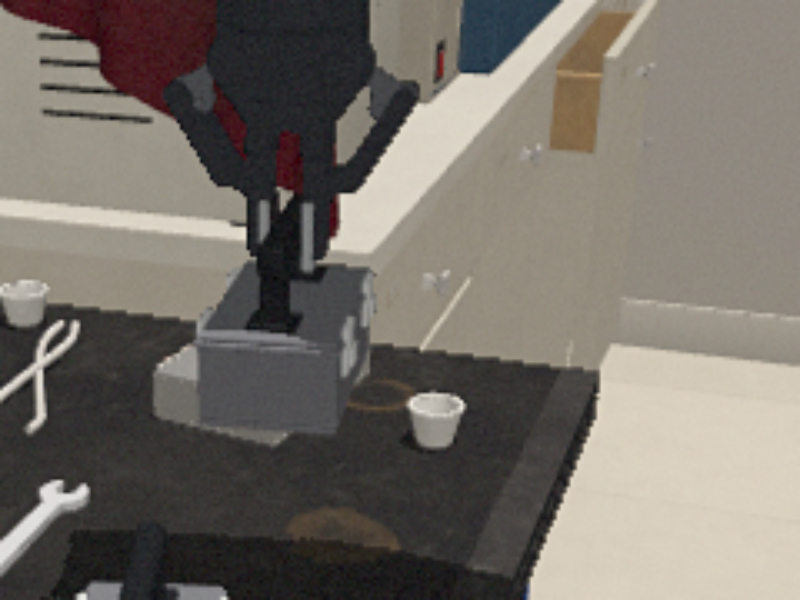

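Case C is held level at crop (285,345), and the handle is firmly between the pads. Target clearance is about 4 cm to the side wall. Moving over.

Call:
play_rows:
  rows: "-0.001 0.004 0.01 0.014 0 0 0;-0.0013 0.0086 0.0187 0.027 0 0 0;-0.0013 0.0086 0.0187 0.027 0 0 0;-0.0013 0.0086 0.0187 0.027 0 0 0;-0.0013 0.0086 0.0187 0.027 0 0 0;-0.0013 0.0086 0.0187 0.027 0 0 0;-0.0013 0.0086 0.0187 0.027 0 0 0;-0.0013 0.0086 0.0187 0.027 0 0 0;-0.0013 0.0086 0.0187 0.027 0 0 0;-0.001 0.006 0.013 0.02 0 0 0;-0.001 0.003 0.006 0.01 0 0 0;0 0 0 0 0 0 0"

```text
time_s: 15.15
tool_pos: [0.5391, -0.2594, 0.2317]
orientation: [-0.535, -0.462, 0.536, -0.461]
wrist_force: [-0.4, 1.5, -5.3]
gripper_width: 0.167
```

```bash
python3 - <<'E'
from h import *
from bench import env
Rt=tgt(97.8-22,-1);p=[.553,-.325,.236]
go(env,p,Rt);tw(env,p,Rt,6)
E
```

```text
t 15.15 pos [ 0.5391 -0.2594  0.2317] turn(tool) [ 0.1002 -0.0004  0.0023] shift before turn [-0.0044  0.0234  0.0628] after turn [-0.0043  0.0296  0.0602]
F [-0.4   1.48 -5.28] M [ 0.054 -0.017  0.017] q [ 0.522  0.77  -0.267  1.411  0.221  0.992  0.058] w 0.167
twist/row [-0.0007  0.0044  0.0103] [ 0.0167 -0.0001  0.0004] speed 0.011202183482825168
```

Call:
play_rows:
  rows: "-0.0007 0.0044 0.0103 0.017 0 0 0;-0.0007 0.0044 0.0103 0.017 0 0 0;-0.0007 0.0044 0.0103 0.017 0 0 0;-0.0007 0.0044 0.0103 0.017 0 0 0;-0.0007 0.0044 0.0103 0.017 0 0 0;-0.0007 0.004 0.008 0.01 0 0 0;0 0 0 0 0 0 0;0 0 0 0 0 0 0;0 0 0 0 0 0 0;0 0 0 0 0 0 0"

```text
time_s: 16.15
tool_pos: [0.554, -0.3217, 0.2359]
orientation: [-0.556, -0.438, 0.557, -0.434]
wrist_force: [-0.3, -0.1, -4.0]
gripper_width: 0.171
```

```bash
python3 - <<'E'
from h import *
from bench import env
Rt=tgt(97.8-22,-1);p=[.553,-.325,.236]
go(env,p,Rt)
print(np.abs(env.observe()["joint_vel"]).max())
for n in("side","top"):
    r=env.snapshot(n);cv2.imwrite(f"pics/{n}4.png",r["frame"][:,:,::-1])
    P=cloud(r)
    if n=="top":
        for k,b in dict(a=(130,250,220,325),b=(226,240,312,310)).items():
            Q=P[b[1]:b[3],b[0]:b[2]].reshape(-1,3);print(k,*fit(Q[(Q[:,2]>.085)&(Q[:,2]<.105)]))
    Q=P.reshape(-1,3);m=(np.linalg.norm(Q[:,:2]-[.553,-.325],axis=1)<.09)&(Q[:,2]>.1)&(Q[:,2]<.215);print(n,np.nanpercentile(Q[m][:,2],[1,5]), *fit(Q[m&(Q[:,2]>.19)&(Q[:,2]<.207)]))
E
```

```text
t 16.15 pos [ 0.554  -0.3217  0.2359] turn(tool) [ 0.0068 -0.0032  0.0043] shift before turn [-0.0002 -0.0002  0.0035] after turn [-0.0001 -0.0002  0.0035]
F [-0.26 -0.1  -4.  ] M [ 0.012 -0.014 -0.013] q [ 0.582  0.837 -0.246  1.222  0.201  1.111  0.083] w 0.171
0.0063365263017726384
side [0.15247589 0.15484241] [ 0.5534 -0.3153] [0.1237 0.0839] 75.0 676 0.2012
a [0.4537 0.282 ] [0.0984 0.0157] 71.7 418 0.0949
b [0.4761 0.0852] [0.0169 0.0974] 106.3 427 0.0949
top [0.15346323 0.16015963] [ 0.5532 -0.3199] [0.1249 0.0816] 76.0 1678 0.2016
```

View pics/side4.png

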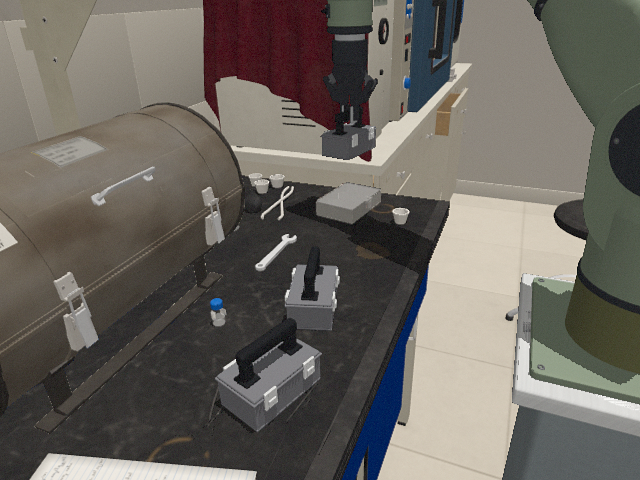

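View pics/top4.png

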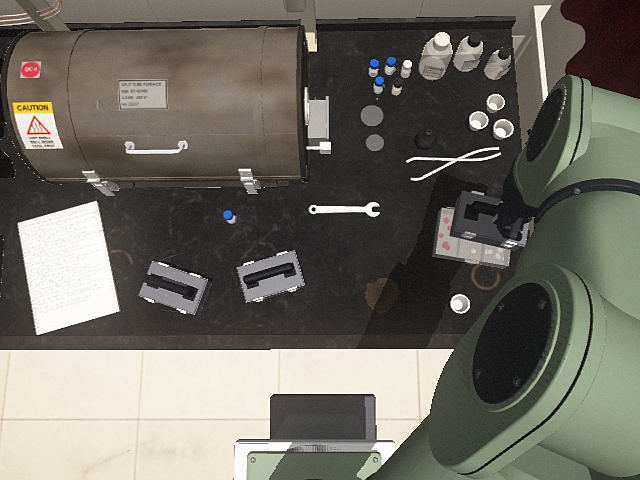

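Case C hangs level at (490,220) in the top view, about 1.5 cm from the box's middle, with its underside at about 0.15 m. A and B stand where they were, and the bystanders look untouched.

```bash
python3 - <<'E'
from bench import env
print(env.job_done())
E
```

```text
the job is handed in; nothing more can be done
None
```

I found the rattling case and handed the job in while still holding it over the parts box. It is case_c, the right-hand one, so I never lifted case_a or case_b. No verdict was reported.

- **Finding the ball:** I rocked case_c about 24° both ways several times. With the case level, the averaged moment was +0.048 N·m after the +x end was last down and −0.040 N·m after the −x end was. That is a shift of about 0.09 N·m. The first single readings, and one averaged pair taken while slightly off level, gave smaller shifts of 0.06–0.07 N·m, so I levelled the case and measured again.
- **Final hold:** The case centre is about 1.5 cm from the box's middle and its underside is about 15 cm above the worktop. It was level to within about 0.01 rad and at rest at 16 s.
- **Other objects:** case_a and case_b measured within about 1 mm of where they started. In the last pictures the crucible, wrench and vial look unmoved, though I did not measure them again.

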